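Find the hardened machine foot and scrap it

TASK

One of the three rubber machine feet in the wooden rack has gone hard with age, though all look alike. Find it by pressing the rubber tops straight down by about 6 mm with closed fingers and feeling which pushes back hardest (never press a top in by more than 9 mm), then set the hard foot down gently in the steel tray, without dropping it, and leave the two soft feet in their recesses. Do not disturb the small carved bird.

Things in the scene. Friction and masses are not known exactly. Their poses are not given: they have to be found in the camera images.
- rack: Fixed wooden board, 90 x 290 x 18 mm (x, y, z); origin at the centre of its underside, on the table. Three round recesses, 48 mm wide and 6 mm deep, in a row along its y axis, 90 mm apart, hold three machine feet that look alike (see seat_1, pad_a); which recess holds the hard one changes. A screwdriver lies along its +x side.
- seat_1 (a point): Centre of the floor of the recess at the rack's -y end, 12 mm above the table; axes as the rack. On it, centred within 2 mm, stands a foot: an upright aluminium cup (picked by this), 44 mm across, 28 mm high, with a round rubber top 32 mm across rising from it. The free top of the rubber is 43 to 51 mm above the seat, screwed differently on each foot and not measured.
- seat_2 (a point): Centre of the floor of the middle recess, as seat_1.
- seat_3 (a point): Centre of the floor of the recess at the rack's +y end, as seat_1.
- tray: Fixed open steel scrap tray, 150 x 150 mm, 36 mm high, walls 3 mm, empty; origin at the centre of its underside, on the table. Its floor is a springy mat-faced plate 12 mm above the table, which gives about 3 N per mm, up to 5 mm. An offcut of wood (40 x 90 x 22 mm) lies beyond its +x side.
- bird: Bystander: small loose carved wooden bird on a round base 36 mm across, 58 mm high, 68 mm long; origin at the centre of its underside, z up. It stands about 120 mm from the rack's middle line, beyond its +x side, near seat_3.
- pad_a (a joint): How far the rubber top of one of the feet is pressed in (m), 0 when free; which recess it is in is not told and changes. The rubber gives straight down like a spring: about 0.9 N per mm in the two soft feet (120 g each), 2.4 N per mm in the hard one (160 g). It bottoms out at 10.5 mm.
- pad_b (a joint): The same for another of the three feet.
- pad_c (a joint): The same for the remaining foot.
There are look-alikes about, which are no part of the job. Leave any green look-alike of the part that bears pad_b alone. Leave any blue look-alike of the part that bears pad_a alone.

How it is judged:
By the outcome, as a careful person would: the job done as asked, in the order asked, and still so for the second after the job is handed in, with the robot touching nothing.
It also fails if it takes over 61 s, if anything falls off the work surface, if the arm or the gripper's body presses on something with over 40 N, if the wrist force passes 120 N, or if a joint passes its speed limit or range.

ROBOT

A 7-joint arm with a two-finger parallel gripper is mounted at the origin on the work surface. World frame = base frame: x ahead of the robot, y to its left, z up, the work surface at z = 0. Lengths are in m, angles in rad, forces in N, time in s.
With the tool pointing down it reaches from about 0.35 to 0.9 m from the base axis. Payload 8.1 kg.
Tool frame: the origin (TCP) lies at the very end of the fingers, on their centre line; the grasp point (between the pads) lies 19 mm behind it (bot.grip_depth is the distance from the TCP to the grasp point, in m); z points along the fingers, y is the line along which they close (so a half turn about z gives the same grasp; the last joint's range is limited). The gripper opens to 92 mm and grips with 3 to 60 N. Pads are 19 mm wide; open, the fingers measure 130 mm over their backs; the gripper's body (75 mm by 190 mm) begins 47 mm behind the grasp point.
Start: joints at [-1.356, 0.434, 0.025, 1.573, -0.012, 1.134, -0.075], TCP at [0.195, 0.594, 0.227] pointing down, gripper open.
Joint ranges: [-2.62, 2.62], [-0.44, 2.09], [-1.27, 1.32], [0.08, 2.57], [-1.32, 4.46], [0.12, 2], [-2.74, 2.74]. Speed limits (rad/s): [2.22, 2.22, 3.01, 3.01, 3.14, 3.14, 3.14].

INTERFACE

Orientations are given as a unit quaternion [x, y, z, w].
In Python, from workcell import bot gives the robot as it stands.
- The arm moves only by the tool move_arm, never from a script. Its argument "deltas" is a list of rows, each a list of 3 entries, a list of its own where there are three numbers: the shift along the tool's x, y, z in units of 40 mm (1.0 is 40 mm), then the turn, a rotation vector about the tool's x, y, z in units of 6 degrees (1.0 is 6 degrees), then the opening, from 0 (shut) to 1 (fully open). A call has 1 to 12 rows; each row shifts and turns the commanded pose from where the row before left it, along the tool's axes as they then stand; what a row does not reach is not made up. A row lasts 1/12 s, in which the tool goes at most 41.7 mm and 7.16 degrees, less where a joint would pass 70% of its speed; a pose out of reach is approached as far as the arm can. A call is refused whole if a number of a shift passes 1 or a number of a turn 1, either way. A call with a gripper value outside its range is refused whole. The fingers move at their own pace and stop on an object; "grip_force" is the grip in N (left out, the last holds). Time passes only in rows, so rows that do not move let the fingers close. It gives the time, the measured TCP pose, the force, the opening and the grip force at its end, in the units of the state.
- bot.get_state(): the state, without advancing time (a new reading comes with each control period).
- bot.get_image(name): name is "scene" or "top"; returns a dict with "pixels" (420x560x3 uint8, red, green, blue), "z_map" (420x560 float32, m along the optical axis (not along the pixel's ray), 0 where there is no reading), "fx", "fy", "cx", "cy" (pixels), "position" and "orientation" of the camera in the world. Camera axes: x right, y down, z forward; pixel columns grow to the right and rows downward; lengths in m; the calibration is good to about 2 mm. A picture is of the moment at which its call begins.
- bot.finish_job(): hands the job in; it is judged then, once.
Trained networks look in the newest picture that a camera, given by its name, has taken for a name from the list of things; names that differ only in an ending like _2 or _b are one class to them, and where a whole thing is asked for, a point or a joint stands for the part that bears it (a point fixed in the world has none). Each returns a list of dicts, best first, with "conf" (0 to 1); they miss things now and then, are a little off and sometimes report something else, mostly with a low value. They report only what shows in the picture. A call takes as long as a camera call. They do not tell look-alikes from the thing itself.
- bot.find_in(camera, thing): "rect" ([centre column, centre row, width, height] in pixels, round what is visible of it).
The state is a dict: "time_s": time; "joint_positions": joint angles; "qd": joint speeds; "tau": joint torques, N m; "tcp_pos": TCP position; "tool_rot": TCP orientation; "contact_force": force on the tool from outside, world axes, zero at the start; "ft_torque": the same for the moment, N m; "opening": finger opening in m; "grasp_force": force on a finger pad.
Only numpy, scipy, OpenCV 4.12 (cv2) and the standard library are available. Lean on these libraries where they do the work, as an engineer would, in place of code of your own. Each camera call takes 0.05 s, during which the arm holds its last target. There are 200 camera calls.

## Working session

There is one attempt and no reset: what is moved stays moved. The work goes in short steps, Python scripts to look and compute and a tool call to move; the robot and the scene stay as the last step left them, time stands still between calls to the robot, and variables do not carry over. Pictures are saved under pics/ and viewed, at most 10 in all, crops included, and the job is handed in when it is done.

Besides the shell and the picture viewer there is one more tool, called as name(argument=value, ...) on one line, values as JSON. move_arm: Moves the arm, as the interface text tells. Its arguments: {"type":"object","properties":{"deltas":{"type":"array"},"grip_force":{"type":"number"}},"required":["deltas"]}

```bash
mkdir -p pics; cat > h.py <<'E'
import numpy as np, cv2
from scipy.spatial.transform import Rotation as R
from workcell import bot
def cloud(im):
    z=im["z_map"]; v,u=np.indices(z.shape)
    p=np.stack([(u-im["cx"])/im["fx"]*z,(v-im["cy"])/im["fy"]*z,z],-1)
    w=p@R.from_quat(im["orientation"]).as_matrix().T+np.array(im["position"])
    w[z==0]=np.nan
    return w
E
python3 - <<'E'
from h import *
ims={}
for c in("scene","top"):
    im=bot.get_image(c); ims[c]=im; w=cloud(im); np.save(c+".npy",w)
    cv2.imwrite(f"pics/{c}0.png",im["pixels"][:,:,::-1])
    print(c,im["position"],im["fx"])
    for t in("rack","pad_a","tray","bird"):
        for d in bot.find_in(c,t):
            u,v=d["rect"][:2]; print(t,np.round(d["rect"]),round(d["conf"],2),np.round(w[int(v),int(u)],3))
s=bot.get_state(); print(s)
E
```

```text
scene [ 1.131961   -0.09009459  0.86142505] 507.1888658467837
rack [244. 238. 148.  53.] 0.93 [ 0.534 -0.046  0.037]
pad_a [196. 231.  19.  22.] 0.74 [ 0.518 -0.137  0.061]
pad_a [292. 182.  11.  14.] 0.72 [0.407 0.078 0.044]
pad_a [289. 224.  11.  21.] 0.62 [0.532 0.044 0.062]
pad_a [256. 191.  18.  17.] 0.55 [ 0.418 -0.003  0.043]
pad_a [242. 227.  14.  17.] 0.54 [ 0.522 -0.049  0.059]
tray [395. 212.  98.  79.] 0.84 [0.507 0.283 0.012]
bird [309. 279.  42.  28.] 0.65 [0.654 0.058 0.042]
top [0.37772075 0.03347842 0.92506074] 514.490832309745
rack [307. 209. 160.  63.] 0.72 [ 0.507 -0.038  0.059]
pad_a [259. 201.  20.  21.] 0.73 [0.521 0.044 0.062]
pad_a [311. 208.  18.  23.] 0.72 [ 0.509 -0.045  0.059]
pad_a [283. 271.  22.  20.] 0.71 [0.403 0.003 0.044]
pad_a [234. 272.  19.  16.] 0.68 [0.404 0.086 0.044]
pad_a [310. 211. 166.  62.] 0.63 [ 0.505 -0.043  0.061]
pad_a [322. 293.  16.  17.] 0.53 [ 0.365 -0.063  0.044]
tray [121. 217. 110. 110.] 0.76 [0.504 0.289 0.01 ]
bird [249. 141.  35.  18.] 0.58 [0.634 0.061 0.041]
{'time_s': 0.5, 'joint_positions': array([-1.35559892,  0.43449145,  0.02502567,  1.57323721, -0.01157487,
        1.13400071, -0.07508789]), 'qd': array([ 0.00037387,  0.00013701, -0.00015574, -0.00034081,  0.00020024,
       -0.00150394, -0.00032002]), 'tau': array([-9.81101548e-04, -6.67139125e+01,  9.82814021e-01, -3.14570940e+01,
       -6.07906468e-02,  3.39457719e-02,  1.43812071e-05]), 'tcp_pos': array([0.19534445, 0.59368223, 0.22673304]), 'tool_rot': array([1.58273250e-01, 9.87395350e-01, 2.45650250e-06, 2.30392875e-05]), 'contact_force': array([ 0.53113592, -0.92575292,  0.47737104]), 'ft_torque': array([-0.03644759,  0.00686986, -0.03228105]), 'grasp_force': 0.0, 'opening': 0.09143939201857332}
```

View pics/scene0.png

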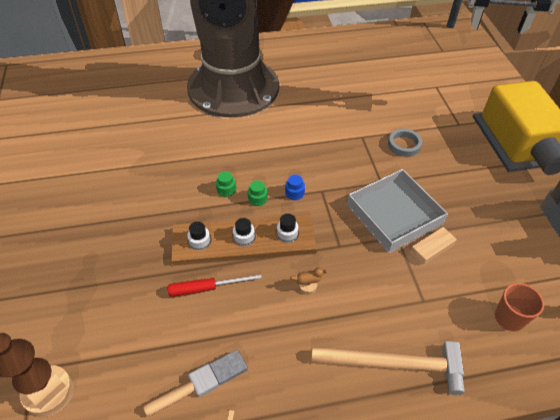

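View pics/top0.png

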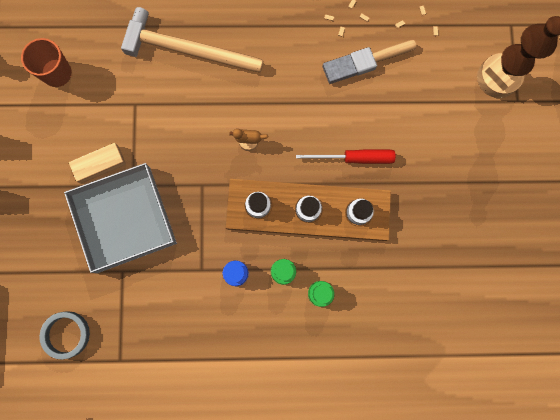

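Scene picture: three white cups with black tops stand in the rack at scene (198,235), (243,231), (288,227); in the top picture they are at (360,211), (309,208), (258,205). The green look-alikes are at top (283,271) and (321,293), and a blue one is at (235,273). Those three stand on the table outside the rack, so the white and black ones in the recesses are the ones meant. The bird is at top (249,138), the screwdriver at (350,156) and the tray at (120,217).

```bash
python3 - <<'E'
from h import *
im=bot.get_image("top"); w=cloud(im); px=im["pixels"]
cv2.imwrite("pics/crop1.png",cv2.resize(px[120:310,40:410][:,:,::-1],None,fx=2.1,fy=2.1,interpolation=cv2.INTER_CUBIC))
dark=(px.max(2)<70)&(w[...,2]>.045)
dark[:170]=0;dark[240:]=0;dark[:,:225]=0;dark[:,395:]=0
n,l,st,c=cv2.connectedComponentsWithStats(dark.astype(np.uint8))
for i in range(1,n):
    if st[i,4]>60:
        q=w[l==i]; print("top",c[i].round(1),st[i],np.nanmedian(q,0).round(4),np.nanmin(q,0).round(3),np.nanmax(q,0).round(3),'z sd',np.nanstd(q[:,2]).round(4))
# same from scene
ws=np.load("scene.npy")
ps=cv2.imread("pics/scene0.png")
d=(ps.max(2)<70)&(ws[...,2]>.05)&(ws[...,2]<.075)&(abs(ws[...,0]-.52)<.05)&(abs(ws[...,1]+.045)<.13)
n,l,st,c=cv2.connectedComponentsWithStats(d.astype(np.uint8))
for i in range(1,n):
    if st[i,4]>30: q=ws[l==i]; print("scene",c[i].round(1),st[i,4],np.nanpercentile(q,[5,50,95],axis=0).round(4).tolist())
# rack
def rect(m,n):
    p=w[m][:,:2].astype(np.float32); r=cv2.minAreaRect(p); print(n,r, np.median(w[m][:,2]))
z=w[...,2]
m=(z>.012)&(z<.024)&(abs(w[...,0]-.515)<.085)&(abs(w[...,1]+.045)<.17)
m=cv2.morphologyEx(m.astype(np.uint8),cv2.MORPH_OPEN,np.ones((3,3)))>0
rect(m,"rack")
m=(z>.028)&(z<.042)&(abs(w[...,0]-.505)<.11)&(abs(w[...,1]-.29)<.12); rect(m,"traywall")
m=(abs(w[...,0]-.505)<.11)&(abs(w[...,1]-.29)<.05)&(abs(w[...,0]-.505)<.05); print("floor",np.median(z[m]))
b=(z>.008)&(abs(w[...,0]-.635)<.05)&(abs(w[...,1]-.06)<.06); print("bird",np.nanmin(w[b],0),np.nanmax(w[b],0))
for d in bot.find_in("top","pad_a"): print(np.round(d["rect"]),round(d["conf"],2))
s=bot.get_state(); print(R.from_quat(s["tool_rot"]).as_matrix().round(4).tolist())
E
```

```text
top [257.6 202. ] [249 193  18  19 268] [0.5195 0.0438 0.0624] [0.505 0.03  0.046] [0.535 0.059 0.069] z sd 0.0029
top [309.6 206.3] [301 197  18  19 265] [ 0.5116 -0.0445  0.0592] [ 0.497 -0.059  0.048] [ 0.528 -0.029  0.064] z sd 0.0023
top [362.4 209.2] [353 200  20  19 283] [ 0.5053 -0.1337  0.0608] [ 0.491 -0.151  0.046] [ 0.521 -0.119  0.065] z sd 0.003
scene [287.2 221.2] 194 [[0.5121, 0.0308, 0.0519], [0.527, 0.0431, 0.0619], [0.5376, 0.0562, 0.0649]]
scene [242.8 225. ] 170 [[0.5037, -0.0573, 0.0527], [0.5184, -0.0449, 0.059], [0.5289, -0.0331, 0.0613]]
scene [196.7 229.1] 191 [[0.4982, -0.148, 0.0526], [0.5131, -0.1356, 0.0607], [0.5233, -0.1227, 0.0633]]
rack ((0.5334594249725342, -0.045789703726768494), (0.291371613740921, 0.14236195385456085), 87.87704467773438) 0.017691011712709925
traywall ((0.5014711618423462, 0.28768008947372437), (0.15178334712982178, 0.15102152526378632), 19.861223220825195) 0.035035532953620274
floor 0.011870719235598792
bird [0.62564928 0.02686411 0.00839545] [0.65370705 0.0936091  0.06198587]
[323. 293.  20.  19.] 0.77
[364. 211.  18.  16.] 0.76
[235. 272.  18.  16.] 0.76
[260. 202.  20.  24.] 0.58
[282. 273.  21.  17.] 0.54
[[-0.9499, 0.3126, 0.0], [0.3126, 0.9499, 0.0], [-0.0, 0.0001, -1.0]]
```

View pics/crop1.png

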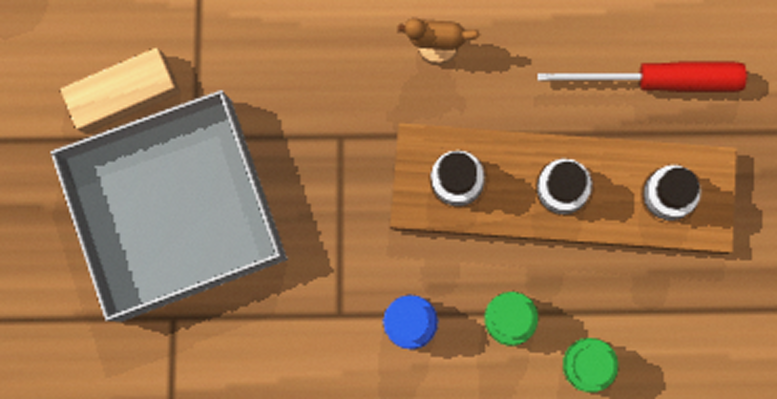

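The crop confirms it: the three white cups with black tops in the rack are the feet meant. The green and blue ones are loose on the table. I'll swing over with the fingers shut.

move_arm(deltas=[[[-0.98,0,0],[0,0,0.6],0],[[-0.98,0,0],[0,0,0.6],0],[[-0.98,0,0],[0,0,0.6],0],[[-0.98,0,0],[0,0,0.6],0],[[-0.98,0,0],[0,0,0.6],0],[[-0.98,0,0],[0,0,0.6],0],[[-0.98,0,0],[0,0,0.6],0],[[-0.98,0,0],[0,0,0.6],0],[[-0.98,0,0],[0,0,0.6],0],[[-0.98,0,0],[0,0,0.6],0],[[-0.98,0,0],[0,0,0.6],0],[[-0.98,0,0],[0,0,0.6],0]], grip_force=20)

```text
time_s: 1.6
tcp_pos: [0.5585, 0.3094, 0.2268]
tool_rot: [0.512, 0.859, 0.0, 0.0]
contact_force: [0.8, 0.7, 0.5]
opening: 0.016
grasp_force: 0.0
```

move_arm(deltas=[[[-0.98,0,0],[0,0,0.6],0],[[-0.98,0,0],[0,0,0.6],0],[[-0.98,0,0],[0,0,0.6],0],[[-0.98,0,0],[0,0,0.6],0],[[-0.98,0,0],[0,0,0.6],0],[[-0.98,0,0],[0,0,0.6],0],[[-0.98,0,0],[0,0,0.6],0],[[-0.98,0,0],[0,0,0.6],0],[[-0.98,0,0],[0,0,0.7],0],[[0,0,0],[0,0,0],0],[[0,0,0],[0,0,0],0]])

```text
time_s: 2.52
tcp_pos: [0.6424, -0.0305, 0.227]
tool_rot: [0.736, 0.677, -0.0, 0.001]
contact_force: [-0.4, 1.2, 0.3]
opening: 0.0004
grasp_force: 0.0
```

```bash
cat >> h.py <<'E'
P={"A":(.5195,.0438),"B":(.5116,-.0445),"C":(.5053,-.1337),"T":(.5015,.2877)}
def go(pos,yaw=None):
    "remaining shift in units of the move, in the present tool axes; yaw = angle of tool y, deg"
    s=bot.get_state(); M=R.from_quat(s["tool_rot"]).as_matrix()
    d=np.array(pos)-s["tcp_pos"]; print("t",round(s["time_s"],2),"tcp",s["tcp_pos"].round(4),"F",s["contact_force"].round(2),"op",round(s["opening"],4),"gf",round(s["grasp_force"],1))
    print("shift units",(M.T@d/.04).round(3),"tool y angle",np.degrees(np.arctan2(M[1,1],M[0,1])).round(2),"z axis",M[:,2].round(3))
E
python3 -c "
from h import *
go((*P['C'],.080))"
```

```text
t 2.52 tcp [ 0.6424 -0.0305  0.227 ] F [-0.43  1.21  0.3 ] op 0.0004 gf 0.0
shift units [-2.849 -3.205  3.678] tool y angle -4.74 z axis [ 0.    -0.001 -1.   ]
```

move_arm(deltas=[[[-0.57,-0.64,0.2],[0,0,0],0],[[-0.57,-0.64,0.4],[0,0,0],0],[[-0.57,-0.64,0.5],[0,0,0],0],[[-0.57,-0.64,0.5],[0,0,0],0],[[-0.57,-0.64,0.5],[0,0,0],0],[[0,0,0.8],[0,0,0],0],[[0,0,0.7],[0,0,0],0],[[0,0,0.08],[0,0,0],0],[[0,0,0],[0,0,0],0],[[0,0,0],[0,0,0],0],[[0,0,0],[0,0,0],0]])

```text
time_s: 3.43
tcp_pos: [0.5078, -0.1302, 0.081]
tool_rot: [0.733, 0.68, 0.001, 0.001]
contact_force: [0.5, -0.1, -1.0]
opening: 0.0005
grasp_force: 0.0
```

```bash
python3 - <<'E'
from h import *
go((*P['C'],.0608))
ims=bot.get_image("scene"); cv2.imwrite("pics/s2.png",cv2.resize(ims["pixels"][150:300,140:340][:,:,::-1],None,fx=3,fy=3))
E
```

```text
t 3.43 tcp [ 0.5078 -0.1302  0.081 ] F [ 0.53 -0.11 -0.99] op 0.0005 gf 0.0
shift units [-0.092 -0.057  0.506] tool y angle -4.34 z axis [ 0.003 -0.    -1.   ]
```

View pics/s2.png

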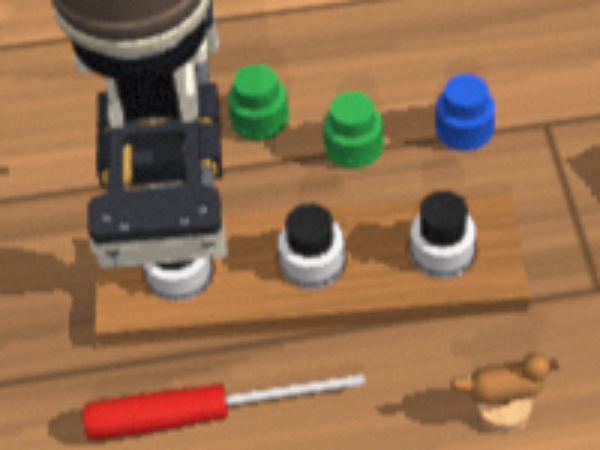

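The fingers are over the foot at the -y end. The neighbouring feet, at crop (312,245) and (443,235), and the bird at (510,385) are clear. I'll press in two steps.

move_arm(deltas=[[[-0.09,-0.055,0.2],[0,0,0],0],[[0,0,0.15],[0,0,0],0],[[0,0,0.1],[0,0,0],0],[[0,0,0.05],[0,0,0],0],[[0,0,0.05],[0,0,0],0],[[0,0,0.05],[0,0,0],0],[[0,0,0],[0,0,0],0],[[0,0,0],[0,0,0],0]])

```text
time_s: 4.15
tcp_pos: [0.5036, -0.1341, 0.0556]
tool_rot: [0.734, 0.679, -0.0, -0.0]
contact_force: [-1.7, -0.5, 4.8]
opening: 0.0003
grasp_force: 2.8
```

```bash
cat >> h.py <<'E'
def feel(n=6):
    a=[]
    for i in range(n):
        bot.get_image("top"); s=bot.get_state(); a.append([*s["contact_force"],*(s["tcp_pos"]*1000)])
    a=np.array(a); print("F xyz | tcp mm",a.mean(0).round(2),"sd",a.std(0).round(2),"t",round(s["time_s"],2))
E
python3 -c "
from h import *
feel()"
```

```text
F xyz | tcp mm [  -2.22   -0.66    5.26  503.59 -134.12   55.69] sd [0.68 0.47 0.46 0.02 0.01 0.03] t 4.45
```

move_arm(deltas=[[[0,0,0.03],[0,0,0],0],[[0,0,0],[0,0,0],0],[[0,0,0],[0,0,0],0]])

```text
time_s: 4.7
tcp_pos: [0.5036, -0.1341, 0.0545]
tool_rot: [0.734, 0.679, 0.0, -0.0]
contact_force: [-2.6, -0.2, 6.4]
opening: 0.0004
grasp_force: 3.2
```

```bash
python3 -c "
from h import *
feel(10)"
```

```text
F xyz | tcp mm [-2.3600e+00 -4.1000e-01  6.5400e+00  5.0361e+02 -1.3413e+02  5.4570e+01] sd [0.48 0.35 0.43 0.01 0.02 0.01] t 5.2
```

move_arm(deltas=[[[0,0,-0.3],[0,0,0],0],[[0,0,-0.4],[0,0,0],0],[[0.6,0,0],[0,0,0],0],[[0.9,0.01,0],[0,0,0],0],[[0.6,0,0],[0,0,0],0],[[0.15,0,0],[0,0,0],0],[[0,0,0],[0,0,0],0],[[0,0,0.3],[0,0,0],0],[[0,0,0.15],[0,0,0],0],[[0,0,0],[0,0,0],0],[[0,0,0],[0,0,0],0]])

```text
time_s: 6.12
tcp_pos: [0.5106, -0.0455, 0.0641]
tool_rot: [0.734, 0.679, -0.001, -0.0]
contact_force: [-0.2, -0.2, -0.0]
opening: 0.0002
grasp_force: 0.0
```

```bash
python3 -c "
from h import *
feel(3);go((*P['B'],.0555))"
```

```text
F xyz | tcp mm [ 1.0000e-02  8.0000e-02 -2.9000e-01  5.1112e+02 -4.5130e+01  6.4530e+01] sd [0.56 0.28 0.54 0.14 0.17 0.12] t 6.27
t 6.27 tcp [ 0.5113 -0.0449  0.0647] F [ 0.68  0.   -0.97] op 0.0 gf 0.0
shift units [0.011 0.007 0.229] tool y angle -4.46 z axis [ 0. -0. -1.]
```

move_arm(deltas=[[[0,0,0.08],[0,0,0],0],[[0,0,0.08],[0,0,0],0],[[0,0,0.06],[0,0,0],0],[[0,0,0],[0,0,0],0],[[0,0,0],[0,0,0],0],[[0,0,0],[0,0,0],0]])

```text
time_s: 6.77
tcp_pos: [0.5116, -0.0445, 0.056]
tool_rot: [0.734, 0.679, 0.0, 0.0]
contact_force: [-1.3, -2.0, 8.7]
opening: 0.0
grasp_force: 4.6
```

```bash
python3 -c "
from h import *
feel(8)"
```

```text
F xyz | tcp mm [-1.1600e+00 -4.4000e-01  9.1500e+00  5.1161e+02 -4.4490e+01  5.6020e+01] sd [0.5  0.43 0.47 0.02 0.01 0.01] t 7.17
```

move_arm(deltas=[[[0,0,0.05],[0,0,0],0],[[0,0,0],[0,0,0],0],[[0,0,0],[0,0,0],0]])

```text
time_s: 7.42
tcp_pos: [0.5117, -0.0445, 0.0542]
tool_rot: [0.734, 0.679, 0.001, 0.0]
contact_force: [-2.0, 0.1, 13.0]
opening: 0.0005
grasp_force: 6.7
```

```bash
python3 -c "
from h import *
feel(8)"
```

```text
F xyz | tcp mm [-2.4300e+00 -2.2000e-01  1.3110e+01  5.1167e+02 -4.4500e+01  5.4270e+01] sd [0.42 0.3  0.58 0.01 0.01 0.02] t 7.82
```

The middle foot gives 2.3 N/mm, so it is hard. I'll check the third.

move_arm(deltas=[[[0,0,-0.3],[0,0,0],0],[[0,0,-0.4],[0,0,0],0],[[0.6,0,0],[0,0,0],0],[[0.9,0.01,0],[0,0,0],0],[[0.6,0,0],[0,0,0],0],[[0.12,0,0],[0,0,0],0],[[0,0,0],[0,0,0],0],[[0,0,0.2],[0,0,0],0],[[0,0,0.15],[0,0,0],0],[[0,0,0],[0,0,0],0],[[0,0,0],[0,0,0],0],[[0,0,0],[0,0,0],0]])

```text
time_s: 8.82
tcp_pos: [0.5182, 0.0432, 0.0674]
tool_rot: [0.734, 0.679, -0.0, -0.0]
contact_force: [0.0, 0.5, 0.1]
opening: 0.0002
grasp_force: 0.0
```

```bash
python3 -c "
from h import *
feel(3);go((*P['A'],.0585))"
```

```text
F xyz | tcp mm [-2.200e-01 -2.500e-01  2.100e-01  5.184e+02  4.364e+01  6.761e+01] sd [0.36 0.55 0.23 0.05 0.16 0.06] t 8.97
t 8.97 tcp [0.5185 0.0438 0.0677] F [-0.17 -0.01  0.01] op 0.0005 gf 0.0
shift units [0.002 0.026 0.23 ] tool y angle -4.45 z axis [ 0.  0. -1.]
```

move_arm(deltas=[[[0,0.02,0.08],[0,0,0],0],[[0,0,0.08],[0,0,0],0],[[0,0,0.06],[0,0,0],0],[[0,0,0],[0,0,0],0],[[0,0,0],[0,0,0],0],[[0,0,0],[0,0,0],0]])

```text
time_s: 9.47
tcp_pos: [0.5196, 0.0441, 0.059]
tool_rot: [0.734, 0.679, 0.0, 0.0]
contact_force: [2.0, -0.0, 3.8]
opening: 0.0002
grasp_force: 1.9
```

```bash
python3 -c "
from h import *
feel(8)"
```

```text
F xyz | tcp mm [ 1.6800e+00 -1.8000e-01  4.1200e+00  5.1947e+02  4.4170e+01  5.8940e+01] sd [0.51 0.84 0.43 0.08 0.01 0.05] t 9.87
```

move_arm(deltas=[[[0,0,0.035],[0,0,0],0],[[0,0,0],[0,0,0],0],[[0,0,0],[0,0,0],0]])

```text
time_s: 10.12
tcp_pos: [0.5194, 0.0441, 0.0574]
tool_rot: [0.734, 0.679, 0.0, 0.0]
contact_force: [2.8, -0.3, 5.4]
opening: 0.0007
grasp_force: 2.6
```

```bash
python3 -c "
from h import *
feel(8)"
```

```text
F xyz | tcp mm [  2.27   0.     5.43 519.43  44.15  57.43] sd [0.39 0.43 0.32 0.02 0.01 0.01] t 10.52
```

Feet 1 and 3 are soft, at about 0.9 to 1.1 N/mm. The hard foot is in the middle recess, so I'll go back there with the fingers open.

move_arm(deltas=[[[0,0,-0.4],[0,0,0],0],[[0,0,-0.6],[0,0,0],0],[[-0.6,0,0],[0,0,0],0.3],[[-0.9,-0.01,0],[0,0,0],1],[[-0.6,0,0],[0,0,0],1],[[-0.12,0,0],[0,0,0],1],[[0,0,0],[0,0,0],1],[[0,0,0],[0,0,0],1],[[0,0,0],[0,0,0],1],[[0,0,0],[0,0,0],1],[[0,0,0],[0,0,0],1],[[0,0,0],[0,0,0],1]], grip_force=12)

```text
time_s: 11.52
tcp_pos: [0.5119, -0.0435, 0.0972]
tool_rot: [0.733, 0.68, -0.0, -0.0]
contact_force: [0.1, -0.8, 0.3]
opening: 0.0625
grasp_force: 0.0
```

```bash
python3 - <<'E'
from h import *
go((*P['B'],.0225))
ims=bot.get_image("scene"); cv2.imwrite("pics/s3.png",cv2.resize(ims["pixels"][150:300,140:340][:,:,::-1],None,fx=3,fy=3))
E
```

```text
t 11.52 tcp [ 0.5119 -0.0435  0.0972] F [ 0.14 -0.8   0.33] op 0.0625 gf 0.0
shift units [-0.026 -0.005  1.868] tool y angle -4.33 z axis [-0.  0. -1.]
```

View pics/s3.png

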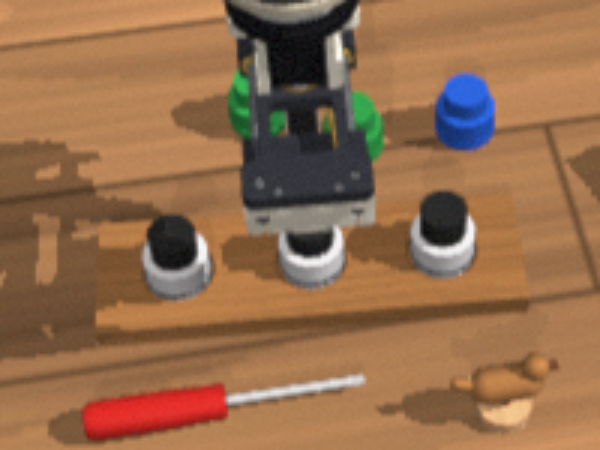

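The open gripper is lined up over the middle foot at crop (312,255), and both neighbours and the bird are untouched. I'll go down.

move_arm(deltas=[[[0,0,0],[0,0,0],1],[[0,0,0],[0,0,0],1],[[0,0,0],[0,0,0],1],[[-0.02,0,0.4],[0,0,0],1],[[0,0,0.5],[0,0,0],1],[[0,0,0.4],[0,0,0],1],[[0,0,0.3],[0,0,0],1],[[0,0,0.2],[0,0,0],1],[[0,0,0],[0,0,0],1],[[0,0,0],[0,0,0],1],[[0,0,0],[0,0,0],1]])

```text
time_s: 12.48
tcp_pos: [0.5123, -0.0453, 0.026]
tool_rot: [0.734, 0.679, 0.0, 0.0]
contact_force: [-0.4, 0.6, -0.1]
opening: 0.092
grasp_force: 0.0
```

```bash
python3 -c "
from h import *
feel(3);go((*P['B'],.0225))"
```

```text
F xyz | tcp mm [-0.000e+00  2.300e-01 -1.400e-01  5.124e+02 -4.515e+01  2.606e+01] sd [0.71 0.43 0.29 0.03 0.04 0.02] t 12.63
t 12.63 tcp [ 0.5124 -0.0451  0.026 ] F [-0.5   0.48 -0.19] op 0.0919 gf 0.0
shift units [ 0.014 -0.02   0.088] tool y angle -4.41 z axis [ 0.001  0.    -1.   ]
```

move_arm(deltas=[[[0.01,-0.02,0.08],[0,0,0],1],[[0,0,0],[0,0,0],0.6],[[0,0,0],[0,0,0],0.5],[[0,0,0],[0,0,0],0.4],[[0,0,0],[0,0,0],0.4],[[0,0,0],[0,0,0],0.4],[[0,0,0],[0,0,0],0.4],[[0,0,0],[0,0,0],0.3],[[0,0,0],[0,0,0],0.3],[[0,0,0],[0,0,0],0.3]], grip_force=20)

```text
time_s: 13.47
tcp_pos: [0.5117, -0.0449, 0.0223]
tool_rot: [0.734, 0.679, 0.0, 0.001]
contact_force: [1.9, -0.0, -1.2]
opening: 0.0437
grasp_force: 20.0
```

```bash
python3 -c "
from h import *
feel(4);go((*P['B'],.0225))"
```

```text
F xyz | tcp mm [ 2.6600e+00 -8.9000e-01 -5.0000e-01  5.1175e+02 -4.4850e+01  2.2310e+01] sd [0.61 0.26 0.11 0.02 0.   0.01] t 13.67
t 13.67 tcp [ 0.5117 -0.0448  0.0223] F [ 2.63 -0.48 -0.6 ] op 0.0432 gf 20.0
shift units [ 0.008 -0.004 -0.005] tool y angle -4.42 z axis [ 0.001 -0.    -1.   ]
```

Gripped at a 43 mm opening. I'll lift slowly, check the hold, then carry it to the tray.

move_arm(deltas=[[[0,0,-0.05],[0,0,0],0.3],[[0,0,-0.1],[0,0,0],0.3],[[0,0,-0.2],[0,0,0],0.3],[[0,0,-0.3],[0,0,0],0.3],[[0,0,-0.4],[0,0,0],0.3],[[0,0,-0.4],[0,0,0],0.3],[[0,0,-0.4],[0,0,0],0.3],[[0,0,-0.4],[0,0,0],0.3],[[0,0,-0.2],[0,0,0],0.3],[[0,0,-0.1],[0,0,0],0.3],[[0,0,0],[0,0,0],0.3],[[0,0,0],[0,0,0],0.3]])

```text
time_s: 14.67
tcp_pos: [0.5104, -0.0445, 0.1237]
tool_rot: [0.734, 0.679, -0.0, -0.0]
contact_force: [-0.5, 0.3, -1.3]
opening: 0.043
grasp_force: 20.0
```

```bash
python3 - <<'E'
from h import *
feel(3);go((*P['T'],.12))
ims=bot.get_image("scene"); cv2.imwrite("pics/s4.png",cv2.resize(ims["pixels"][120:300,140:460][:,:,::-1],None,fx=2.4,fy=2.4))
E
```

```text
F xyz | tcp mm [ 1.3000e-01 -2.4000e-01 -1.7900e+00  5.1034e+02 -4.4580e+01  1.2336e+02] sd [0.82 0.45 0.2  0.03 0.05 0.05] t 14.82
t 14.82 tcp [ 0.5104 -0.0446  0.1233] F [-1.   -0.76 -1.9 ] op 0.0434 gf 20.0
shift units [ 8.267 -0.86   0.083] tool y angle -4.41 z axis [-0.002 -0.    -1.   ]
```

View pics/s4.png

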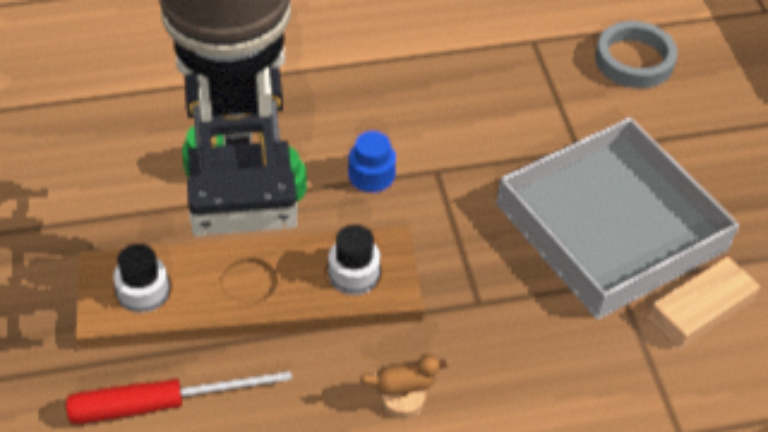

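The middle recess at crop (248,282) is empty and the wrist carries 1.8 N, so the foot is held. Both soft feet, at (140,280) and (353,262), and the bird at (405,380) stand where they were. Now the carry to the tray.

move_arm(deltas=[[[0.4,-0.05,0],[0,0,0],0.3],[[0.7,-0.08,0],[0,0,0],0.3],[[0.9,-0.1,0],[0,0,0],0.3],[[0.9,-0.1,0],[0,0,0],0.3],[[0.9,-0.1,0],[0,0,0],0.3],[[0.9,-0.1,0],[0,0,0],0.3],[[0.9,-0.1,0],[0,0,0],0.3],[[0.9,-0.1,0],[0,0,0],0.3],[[0.8,-0.08,0],[0,0,0],0.3],[[0.6,-0.05,0],[0,0,0],0.3],[[0.3,0,0],[0,0,0],0.3],[[0,0,0],[0,0,0],0.3]])

```text
time_s: 15.87
tcp_pos: [0.5013, 0.2884, 0.1233]
tool_rot: [0.732, 0.681, -0.0, -0.0]
contact_force: [-0.7, -0.7, -1.2]
opening: 0.0441
grasp_force: 20.0
```

move_arm(deltas=[[[0,0,0],[0,0,0],0.3],[[0,0,0.2],[0,0,0],0.3],[[0,0,0.4],[0,0,0],0.3],[[0,0,0.5],[0,0,0],0.3],[[0,0,0.4],[0,0,0],0.3],[[0,0,0.3],[0,0,0],0.3],[[0,0,0.2],[0,0,0],0.3],[[0,0,0],[0,0,0],0.3],[[0,0,0],[0,0,0],0.3],[[0,0,0],[0,0,0],0.3]])

```text
time_s: 16.7
tcp_pos: [0.5026, 0.2849, 0.0449]
tool_rot: [0.734, 0.679, 0.001, 0.0]
contact_force: [0.0, -0.3, -1.1]
opening: 0.0433
grasp_force: 20.0
```

```bash
python3 - <<'E'
from h import *
feel(3);go((*P['T'],.0223))
ims=bot.get_image("scene"); cv2.imwrite("pics/s5.png",cv2.resize(ims["pixels"][100:300,240:480][:,:,::-1],None,fx=3,fy=3))
E
```

```text
F xyz | tcp mm [-5.0000e-02  3.1000e-01 -1.3900e+00  5.0260e+02  2.8522e+02  4.5000e+01] sd [0.42 0.34 0.23 0.07 0.08 0.03] t 16.85
t 16.85 tcp [0.5025 0.2853 0.045 ] F [ 0.18 -0.17 -1.22] op 0.0434 gf 20.0
shift units [ 0.057 -0.03   0.566] tool y angle -4.41 z axis [ 0.001  0.001 -1.   ]
```

View pics/s5.png

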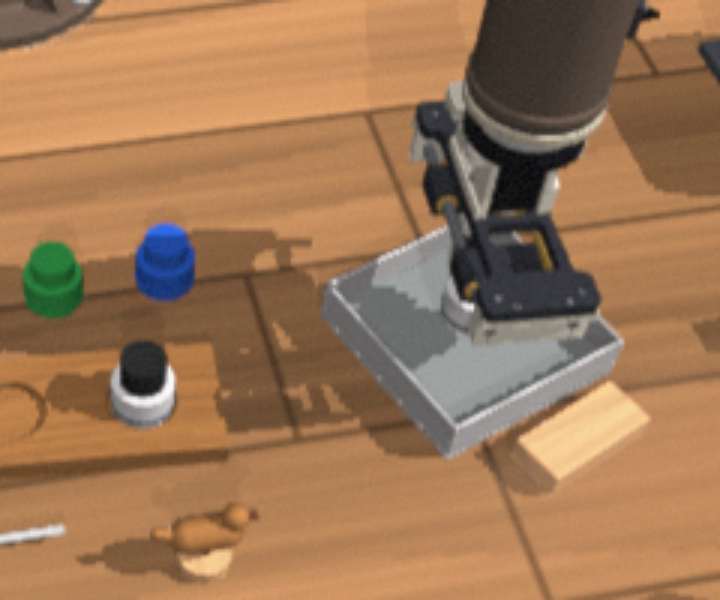

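The held cup shows at crop (465,305), over the middle of the tray and with room to the walls. I'll lower it slowly to just above the floor, then feel for contact.

move_arm(deltas=[[[0.05,-0.03,0.15],[0,0,0],0.3],[[0,0,0.15],[0,0,0],0.3],[[0,0,0.1],[0,0,0],0.3],[[0,0,0.05],[0,0,0],0.3],[[0,0,0.03],[0,0,0],0.3],[[0,0,0],[0,0,0],0.3],[[0,0,0],[0,0,0],0.3]])

```text
time_s: 17.48
tcp_pos: [0.501, 0.2869, 0.0248]
tool_rot: [0.734, 0.679, -0.0, 0.0]
contact_force: [-0.4, 0.3, -1.1]
opening: 0.0433
grasp_force: 20.0
```

```bash
python3 -c "
from h import *
feel(5)"
```

```text
F xyz | tcp mm [ 1.3000e-01 -3.7000e-01 -1.4200e+00  5.0110e+02  2.8709e+02  2.5090e+01] sd [0.72 0.32 0.44 0.02 0.03 0.05] t 17.73
```

move_arm(deltas=[[[0,0,0.025],[0,0,0],0.3],[[0,0,0.025],[0,0,0],0.3],[[0,0,0.025],[0,0,0],0.3],[[0,0,0],[0,0,0],0.3],[[0,0,0],[0,0,0],0.3]])

```text
time_s: 18.15
tcp_pos: [0.5009, 0.2871, 0.0219]
tool_rot: [0.734, 0.679, 0.0, -0.0]
contact_force: [-0.3, -0.1, -0.9]
opening: 0.0434
grasp_force: 20.0
```

```bash
python3 -c "
from h import *
feel(6)"
```

```text
F xyz | tcp mm [-1.9000e-01 -1.4000e-01 -1.4200e+00  5.0093e+02  2.8708e+02  2.1940e+01] sd [0.71 0.51 0.26 0.01 0.01 0.01] t 18.45
```

move_arm(deltas=[[[0,0,0.02],[0,0,0],0.3],[[0,0,0.015],[0,0,0],0.3],[[0,0,0],[0,0,0],0.3],[[0,0,0],[0,0,0],0.3]])

```text
time_s: 18.78
tcp_pos: [0.501, 0.2871, 0.0207]
tool_rot: [0.734, 0.679, 0.0, -0.0]
contact_force: [-2.2, -1.1, 2.1]
opening: 0.0435
grasp_force: 20.0
```

```bash
python3 -c "
from h import *
feel(6)"
```

```text
F xyz | tcp mm [-1.0200e+00 -4.5000e-01  2.6200e+00  5.0097e+02  2.8708e+02  2.0630e+01] sd [0.46 0.48 0.78 0.01 0.01 0.03] t 19.08
```

Contact: the floor now carries about 4 N. I'll back off about 0.8 mm so it carries just the weight, then open a little.

move_arm(deltas=[[[0,0,-0.02],[0,0,0],0.3],[[0,0,0],[0,0,0],0.3],[[0,0,0],[0,0,0],0.3],[[0,0,0],[0,0,0],0.3]])

```text
time_s: 19.42
tcp_pos: [0.501, 0.2871, 0.0213]
tool_rot: [0.734, 0.679, 0.0, 0.0]
contact_force: [-0.1, -0.8, 1.1]
opening: 0.0434
grasp_force: 20.0
```

```bash
python3 -c "
from h import *
feel(6)"
```

```text
F xyz | tcp mm [-0.0000e+00 -2.5000e-01  7.7000e-01  5.0098e+02  2.8709e+02  2.1310e+01] sd [0.52 0.21 0.15 0.01 0.02 0.02] t 19.72
```

move_arm(deltas=[[[0,0,0],[0,0,0],0.48],[[0,0,0],[0,0,0],0.52],[[0,0,0],[0,0,0],0.58],[[0,0,0],[0,0,0],0.65],[[0,0,0],[0,0,0],0.72],[[0,0,0],[0,0,0],0.75],[[0,0,0],[0,0,0],0.75],[[0,0,0],[0,0,0],0.75],[[0,0,0],[0,0,0],0.75]], grip_force=5)

```text
time_s: 20.47
tcp_pos: [0.5009, 0.2871, 0.0213]
tool_rot: [0.734, 0.679, 0.0, -0.0]
contact_force: [-0.5, 0.2, 1.0]
opening: 0.0689
grasp_force: 0.0
```

```bash
python3 -c "
from h import *
feel(3); go((*P['T'],.0223))"
```

```text
F xyz | tcp mm [ 0.0000e+00  2.2000e-01 -6.0000e-02  5.0095e+02  2.8706e+02  2.1340e+01] sd [0.43 1.03 0.53 0.02 0.01 0.01] t 20.62
t 20.62 tcp [0.5009 0.2871 0.0213] F [-0.61  0.91  0.53] op 0.069 gf 0.0
shift units [ 0.017  0.013 -0.024] tool y angle -4.41 z axis [ 0.  0. -1.]
```

Released, and the wrist now carries nothing. I'll go straight up, clear of the foot.

move_arm(deltas=[[[0,0,-0.1],[0,0,0],0.75],[[0,0,-0.2],[0,0,0],0.75],[[0,0,-0.4],[0,0,0],0.75],[[0,0,-0.5],[0,0,0],0.75],[[0,0,-0.7],[0,0,0],0.75],[[0,0,-0.8],[0,0,0],0.75],[[0,0,-0.8],[0,0,0],0.75],[[0,-0.5,-0.5],[0,0,0],0.75],[[0,-0.7,0],[0,0,0],0.75],[[0,-0.7,0],[0,0,0],0.75],[[0,0,0],[0,0,0],0.75],[[0,0,0],[0,0,0],0.75]])

```text
time_s: 21.62
tcp_pos: [0.424, 0.2934, 0.1822]
tool_rot: [0.733, 0.68, 0.0, -0.001]
contact_force: [1.3, 0.5, 0.4]
opening: 0.0686
grasp_force: 0.0
```

```bash
python3 - <<'E'
from h import *
ims=bot.get_image("scene"); cv2.imwrite("pics/s6.png",cv2.resize(ims["pixels"][120:320,140:460][:,:,::-1],None,fx=2.4,fy=2.4))
E
```

```text
(no output)
```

View pics/s6.png

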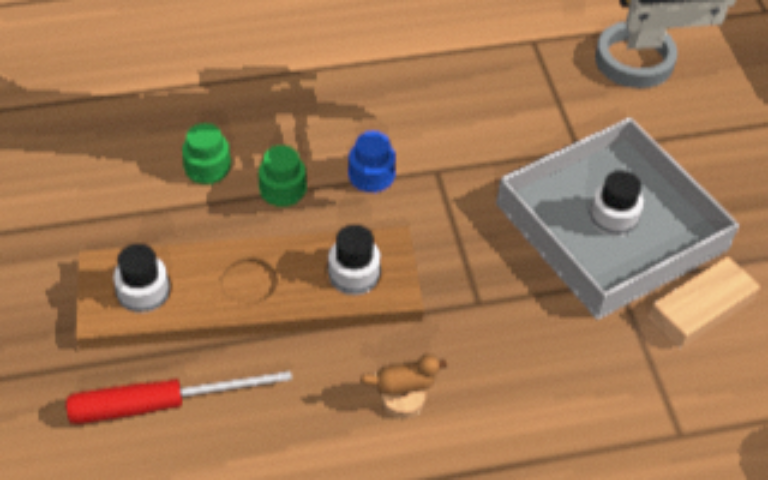

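The hard foot stands upright in the tray at crop (619,200). The two soft feet are seated at (140,280) and (353,262), and the bird at (405,380) and the look-alikes have not moved. I'll hand it in.

```bash
python3 -c "
from workcell import bot
print(bot.finish_job())"
```

```text
the job is handed in; nothing more can be done
None
```

The hard foot was the one in the middle recess (about 2.3 N/mm, against about 1 N/mm for the other two); it now stands upright in the steel tray, the two soft feet are still in their recesses, the bird is undisturbed, and the job is handed in (no verdict was returned).

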